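# Put the impact sockets back on their rail in order of size

### The arm

A 7-joint arm with a two-finger parallel gripper is mounted at the origin on a cart in front of the work surface, level with it; the furniture and walls round the work are solid. World frame = base frame: x ahead of the robot, y to its left, z up, the work surface at z = 0. Lengths are in m, angles in rad, forces in N, time in s.
With the tool pointing down it reaches from about 0.35 to 0.9 m from the base axis. Payload 8.1 kg.
Tool frame: the origin (TCP) lies at the very end of the fingers, on their centre line; the grasp point (between the pads) lies 19 mm behind it (arm.tcp_to_grasp is the z of the grasp point in the tool frame, in m); z points along the fingers, y is the line along which they close (so a half turn about z gives the same grasp; the last joint's range is limited). The gripper opens to 92 mm and grips with 3 to 60 N. Pads are 19 mm wide; open, the fingers measure 130 mm over their backs; the gripper's body (75 mm by 190 mm) begins 47 mm behind the grasp point.
Start: joints at [1.029, 0.434, 0.025, 1.573, -0.012, 1.134, -0.075], TCP at [0.266, -0.566, 0.205] pointing down, gripper open.
Joint ranges: [-2.62, 2.62], [-0.44, 2.09], [-1.27, 1.32], [0.08, 2.57], [-1.32, 4.46], [0.12, 2], [-2.74, 2.74]. Speed limits (rad/s): [2.22, 2.22, 3.01, 3.01, 3.14, 3.14, 3.14].

### API

Orientations are given as a rotation vector (axis times angle).
In Python, from cell import readout, vision, sign_off, arm gives the robot as it stands. The module is installed in compiled form; this text tells all that it offers.
- The arm moves only by the shell command python3 -m creep 'ROWS' [FORCE]. ROWS is JSON, a list of rows, each a list of 5 numbers: the shift along the tool's x, y, z in units of 4 cm (1.0 is 4 cm), then the turn about the tool's z in units of 4 degrees (1.0 is 4 degrees), then the opening, from 0 (shut) to 1 (fully open). A call has 1 to 12 rows; each row shifts and turns the commanded pose from where the row before left it, along the tool's axes as they then stand; what a row does not reach is not made up. A row lasts 1/8 s, in which the tool goes at most 62.5 mm and 10.7 degrees, less where a joint would pass 70% of its speed; a pose out of reach is approached as far as the arm can. A call with a number of a shift or a turn outside -1 to 1 is refused whole. A call with a gripper value outside its range is refused whole. The fingers move at their own pace and stop on an object; FORCE is the grip in N (left out, the last holds). Time passes only in rows, so rows that do not move let the fingers close. It gives the time, the measured TCP pose, the force, the opening and the grip force at its end, in the units of the state.
- readout.observe(): the state, without advancing time (a new reading comes with each control period).
- vision.get_image(name): name is "scene" or "top" or "wrist"; returns a dict with "pixels" (384x512x3 uint8, blue, green, red), "z_map" (384x512 float32, m along the optical axis (not along the pixel's ray), 0 where there is no reading), "camera_matrix" (3x3 intrinsics, pixels), "position" and "rotation" of the camera in the world. Camera axes: x right, y up, looking along -z (the intrinsics and any distortion apply to the point x, -y, -z); pixel columns grow to the right and rows downward; lengths in m; the calibration is good to about 2 mm. A picture is of the moment at which its call begins.
- sign_off(): hands the job in; it is judged then, once.
The state is a dict: "clock": time; "joints": joint angles; "dq": joint speeds; "joint_efforts": joint torques, N m; "position": TCP position; "ee_rot": TCP orientation; "force": force on the tool from outside, world axes, zero at the start; "ft_torque": the same for the moment, N m; "width": opening from 0.0 (shut) to 1.0 (fully open); "gripper_force": force on a finger pad.
Only numpy, scipy, OpenCV 4.12 (cv2) and the standard library are available. Lean on these libraries where they do the work, as an engineer would, in place of code of your own. Each camera call takes 0.05 s, during which the arm holds its last target. There are 200 camera calls.

### The job

The torque wrench check is over: put the four black impact sockets back on the socket rail, each pushed fully down over its own post, in order of size with the smallest on the post beside the red end cap and the largest at the other end. Leave the bright chrome socket standing where it is, it is not part of this set.

Things in the scene. Friction and masses are not known exactly. Their poses are not given: they have to be found in the camera images.
- socket_24: The smallest of the four black impact sockets: a black round steel tube 24 mm in outer diameter and 38 mm tall, upright, hexagon bore up, 13.4 mm square drive hole (open right through) below. Origin: centre of its underside; z up along its axis. The sockets stand in a gap between two tall machines, which fill y > 0.38 beyond x = 0.45 and y < 0.03 beyond x = 0.40: reach in from the front.
- socket_30: The second smallest of the four black impact sockets: a black round steel tube 30 mm in outer diameter and 42 mm tall, upright, hexagon bore up, 13.4 mm square drive hole (open right through) below. Origin: centre of its underside; z up along its axis. The sockets stand in a gap between two tall machines, which fill y > 0.38 beyond x = 0.45 and y < 0.03 beyond x = 0.40: reach in from the front.
- socket_36: The second largest of the four black impact sockets: a black round steel tube 36 mm in outer diameter and 46 mm tall, upright, hexagon bore up, 13.4 mm square drive hole (open right through) below. Origin: centre of its underside; z up along its axis. The sockets stand in a gap between two tall machines, which fill y > 0.38 beyond x = 0.45 and y < 0.03 beyond x = 0.40: reach in from the front.
- socket_42: The largest of the four black impact sockets: a black round steel tube 42 mm in outer diameter and 50 mm tall, upright, hexagon bore up, 13.4 mm square drive hole (open right through) below. Origin: centre of its underside; z up along its axis. The sockets stand in a gap between two tall machines, which fill y > 0.38 beyond x = 0.45 and y < 0.03 beyond x = 0.40: reach in from the front.
- chrome_socket: A bright chrome socket, 28 mm in diameter at the top (22 mm at its lower part), 36 mm tall, standing upright among the black ones; not one of the set (its 10 mm drive hole suits other tools). Origin: centre of its underside, z up.
- post_a: Upright bullet-nosed steel post, first (an end post) of four (a, b, c, d) in a row along the socket rail, 44 to 56 mm apart. Origin: on its axis, on the 25 mm round black seat where a socket's underside rests, 16 mm above the bench. 9 mm thick, tapering over the last 15 mm, it ends 29 mm above the seat. z up, y along the rail from d to a.
- post_b: Upright bullet-nosed steel post, second of four (a, b, c, d) in a row along the socket rail, 44 to 56 mm apart. Origin: on its axis, on the 25 mm round black seat where a socket's underside rests, 16 mm above the bench. 9 mm thick, tapering over the last 15 mm, it ends 29 mm above the seat. z up, y along the rail from d to a.
- post_c: Upright bullet-nosed steel post, third of four (a, b, c, d) in a row along the socket rail, 44 to 56 mm apart. Origin: on its axis, on the 25 mm round black seat where a socket's underside rests, 16 mm above the bench. 9 mm thick, tapering over the last 15 mm, it ends 29 mm above the seat. z up, y along the rail from d to a.
- post_d: Upright bullet-nosed steel post, last (the other end) of four (a, b, c, d) in a row along the socket rail, 44 to 56 mm apart. Origin: on its axis, on the 25 mm round black seat where a socket's underside rests, 16 mm above the bench. 9 mm thick, tapering over the last 15 mm, it ends 29 mm above the seat. z up, y along the rail from d to a.
- red_cap: Red end cap of the socket rail, 37 mm across it, 16 mm along it, 17 mm high; it sits beside post_a or beside post_d, 30 to 36 mm from that post's axis; a black cap closes the other end. The rail is an aluminium channel 32 mm wide, 12 mm high, 232 mm long over the caps, fixed to the bench. Origin: centre of the cap's underside.
Things that resemble listed ones, but are neither listed nor needed, are in the scene too. Leave any pink or purple look-alike of the socket_36 alone.

How it is judged:
At the end, for the whole second after the job is handed in: Counted from the red cap, the posts carry the black sockets of 24, 30, 36 and 42 mm diameter; each is at rest, upright (within 0.08 rad), on its post's axis within 6 mm and with its underside within 3 mm of the seat. The chrome socket stands upright within 20 mm of where it was (((horizontal distance between red_cap and post_a below 0.08 m and horizontal distance between red_cap and post_d above 0.08 m and horizontal distance between socket_24 and post_a below 0.006 m and z of socket_24 in the frame of post_a between -0.003 and 0.003 m and angle between each of socket_24, socket_30, socket_36, socket_42's own z axis and vertical below 0.08 rad and linear speed of each of socket_24, socket_30, socket_36, socket_42 below 0.02 m/s and horizontal distance between socket_30 and post_b below 0.006 m and z of socket_30 in the frame of post_b between -0.003 and 0.003 m and horizontal distance between socket_36 and post_c below 0.006 m and z of socket_36 in the frame of post_c between -0.003 and 0.003 m and horizontal distance between socket_42 and post_d below 0.006 m and z of socket_42 in the frame of post_d between -0.003 and 0.003 m) or (horizontal distance between red_cap and post_d below 0.08 m and horizontal distance between red_cap and post_a above 0.08 m and horizontal distance between socket_24 and post_d below 0.006 m and z of socket_24 in the frame of post_d between -0.003 and 0.003 m and angle between each of socket_24, socket_30, socket_36, socket_42's own z axis and vertical below 0.08 rad and linear speed of each of socket_24, socket_30, socket_36, socket_42 below 0.02 m/s and horizontal distance between socket_30 and post_c below 0.006 m and z of socket_30 in the frame of post_c between -0.003 and 0.003 m and horizontal distance between socket_36 and post_b below 0.006 m and z of socket_36 in the frame of post_b between -0.003 and 0.003 m and horizontal distance between socket_42 and post_a below 0.006 m and z of socket_42 in the frame of post_a between -0.003 and 0.003 m)) and distance of chrome_socket from where it was at the start of the episode below 0.02 m and angle between chrome_socket's own z axis and vertical below 0.1 rad); the robot touches nothing.
It fails at once if the chrome socket is moved more than 20 mm or knocked over (distance of chrome_socket from where it was at the start of the episode above 0.02 m or angle between chrome_socket's own z axis and vertical above 0.4 rad).
It also fails if it takes over 122 s, if anything falls off the work surface, if the arm or the gripper's body presses on something with over 40 N, if the wrist force passes 120 N, or if a joint passes its speed limit or range.

## Working session

There is one attempt and no reset: what is moved stays moved. The work goes in short steps, Python scripts to look and compute and a shell command to move; the robot and the scene stay as the last step left them, time stands still between calls to the robot, and variables do not carry over. Pictures are saved under pics/ and viewed, at most 14 in all, crops included, and the job is handed in when it is done.

```bash
mkdir -p pics; cat > h.py <<'E'
import numpy as np, cv2
from cell import readout, vision, sign_off, arm
def cap(name,fn=None):
    d=vision.get_image(name)
    if fn: cv2.imwrite('pics/'+fn,d['pixels'])
    return d
def ray(d,u,v):
    K=np.array(d['camera_matrix']); R=np.array(d['rotation'])
    c=np.array([(u-K[0,2])/K[0,0],-(v-K[1,2])/K[1,1],-1.0])
    return np.array(d['position']),R@c
def plane(d,u,v,z):
    p,r=ray(d,u,v); return p+r*(z-p[2])/r[2]
def cloud(d):
    h,w=d['z_map'].shape; K=np.array(d['camera_matrix']); u,v=np.meshgrid(np.arange(w),np.arange(h))
    c=np.stack([(u-K[0,2])/K[0,0],-(v-K[1,2])/K[1,1],-np.ones_like(u,float)],-1)*d['z_map'][...,None]
    return c@np.array(d['rotation']).T+np.array(d['position'])
E
python3 - <<'E'
from h import *
import pickle
o=readout.observe();print({k:np.round(v,3) for k,v in o.items()},arm.tcp_to_grasp)
ds={}
ims=[]
for n in('scene','top','wrist'):
    d=cap(n,n+'0.png');ds[n]=d;print(n,np.round(d['position'],3),np.round(d['rotation'],3).tolist(),np.round(d['camera_matrix'],1).tolist(),[k for k in d])
pickle.dump(ds,open('d0.pkl','wb'))
E
```

```text
{'clock': np.float64(0.0), 'joints': array([ 1.029,  0.435,  0.025,  1.574, -0.012,  1.134, -0.075]), 'dq': array([ 0.   ,  0.   , -0.   ,  0.   , -0.001,  0.001,  0.   ]), 'joint_efforts': array([-0.0000e+00, -6.6785e+01,  9.8500e-01, -3.1446e+01, -6.0000e-02,
        4.3000e-02,  0.0000e+00]), 'position': array([ 0.265, -0.565,  0.204]), 'ee_rot': array([-3.065e+00, -6.830e-01,  1.000e-03]), 'force': array([-0.166,  1.153,  0.154]), 'ft_torque': array([-0.001,  0.   ,  0.038]), 'gripper_force': np.float64(0.0), 'width': np.float64(1.0)} -0.0188
scene [0.086 0.604 0.636] [0.423, -0.912, -2.066] [[351.9, 0.0, 265.9], [0.0, 351.9, 188.9], [0.0, 0.0, 1.0]] ['pixels', 'z_map', 'camera_matrix', 'position', 'rotation']
top [0.382 0.207 0.882] [0.166, -0.16, -1.479] [[480.3, 0.0, 262.1], [0.0, 480.3, 190.0], [0.0, 0.0, 1.0]] ['pixels', 'z_map', 'camera_matrix', 'position', 'rotation']
wrist [ 0.327 -0.537  0.383] [-0.225, 0.144, -1.125] [[328.4, 0.0, 251.9], [0.0, 328.4, 189.7], [0.0, 0.0, 1.0]] ['pixels', 'z_map', 'camera_matrix', 'position', 'rotation']
```

View pics/top0.png

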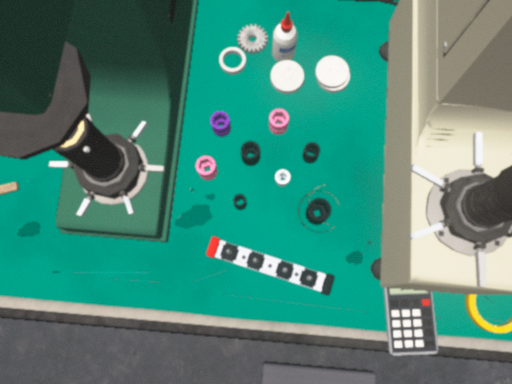

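View pics/scene0.png

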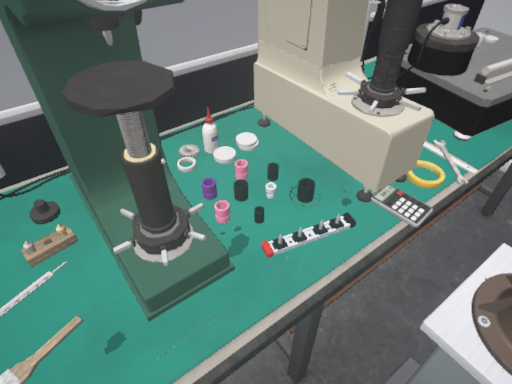

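```bash
cat >> h.py <<'E'
_r=ray
def ray(d,u,v):
    K=np.array(d['camera_matrix']); R=cv2.Rodrigues(np.array(d['rotation'],float))[0]
    return np.array(d['position']),R@np.array([(u-K[0,2])/K[0,0],-(v-K[1,2])/K[1,1],-1.0])
def cloud(d):
    h,w=d['z_map'].shape; K=np.array(d['camera_matrix']); u,v=np.meshgrid(np.arange(w),np.arange(h))
    c=np.stack([(u-K[0,2])/K[0,0],-(v-K[1,2])/K[1,1],-np.ones_like(u,float)],-1)*d['z_map'][...,None]
    return c@cv2.Rodrigues(np.array(d['rotation'],float))[0].T+np.array(d['position'])
E
python3 - <<'E'
from h import *
import pickle
d=pickle.load(open('d0.pkl','rb'))['top']
P=cloud(d); Z=P[...,2]; im=d['pixels']; g=im.max(2)
print('bench z',np.nanmedian(Z[200:240,260:290]))
# blobs standing above the bench within the gap
m=((Z>0.022)&(Z<0.06)&(d['z_map']>0)).astype(np.uint8); m[:, :180]=0;m[:,375:]=0;m[:105]=0
n,l,s,c=cv2.connectedComponentsWithStats(m)
for i in range(1,n):
    if s[i,4]>15:
        q=P[l==i]; zt=np.percentile(q[:,2],90); t=q[q[:,2]>zt-0.006]
        e=cv2.minEnclosingCircle(t[:,:2].astype(np.float32))
        print(np.round(c[i]),s[i,4],'top z',round(float(zt),4),'xy',np.round(e[0],4),'diam',round(2*e[1],4),'bgr',im[l==i].mean(0).astype(int))
hsv=cv2.cvtColor(im,cv2.COLOR_BGR2HSV)
red=((hsv[...,0]<6)|(hsv[...,0]>174))&(hsv[...,1]>170)&(hsv[...,2]>120); red[:225]=0;red[265:]=0; red[:,:190]=0;red[:,235:]=0
v,u=np.nonzero(red);print('red',u.mean(),v.mean(),plane(d,u.mean(),v.mean(),0.017))
cv2.imwrite('pics/crop1.png',cv2.resize(im[100:310,180:350],None,fx=3.5/1.26,fy=3.5/1.26,interpolation=cv2.INTER_CUBIC))
E
```

```text
bench z -0.0009457494488701035
[279. 120.] 268 top z 0.0457 xy [0.6979 0.1982] diam 0.0367 bgr [161 132 206]
[220. 122.] 262 top z 0.046 xy [0.6845 0.3062] diam 0.0365 bgr [153  71 110]
[250. 152.] 256 top z 0.0461 xy [0.632  0.2452] diam 0.0367 bgr [59 64 36]
[312. 151.] 178 top z 0.0422 xy [0.6431 0.1332] diam 0.0301 bgr [61 67 35]
[206. 167.] 256 top z 0.0458 xy [0.5968 0.3229] diam 0.0362 bgr [165 134 210]
[283. 177.] 157 top z 0.0364 xy [0.5895 0.1823] diam 0.0276 bgr [225 225 216]
[240. 201.] 103 top z 0.0385 xy [0.5396 0.2564] diam 0.0238 bgr [68 75 37]
[319. 210.] 322 top z 0.0504 xy [0.5328 0.114 ] diam 0.0419 bgr [61 66 36]
[229. 252.] 23 top z 0.0426 xy [0.4453 0.2659] diam 0.0041 bgr [111 113 110]
[256. 260.] 20 top z 0.043 xy [0.4363 0.2186] diam 0.0064 bgr [117 119 116]
[285. 270.] 22 top z 0.0434 xy [0.4244 0.1653] diam 0.0055 bgr [124 125 121]
[310. 278.] 24 top z 0.0424 xy [0.4136 0.1212] diam 0.0057 bgr [124 124 120]
red 212.3913043478261 246.59420289855072 [0.45478791 0.29810553 0.017     ]
```

View pics/crop1.png

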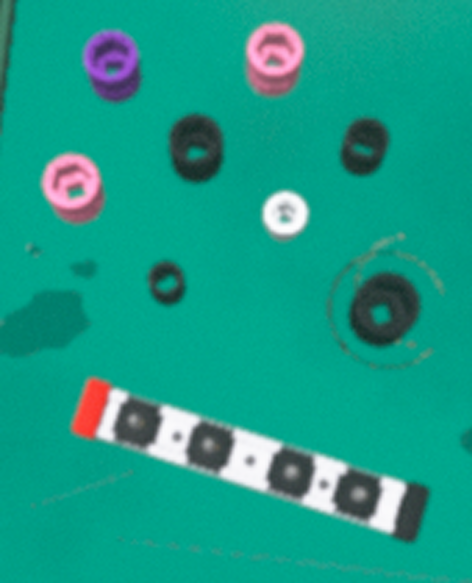

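```bash
cat >> h.py <<'E'
def to(x,y,z,yaw=None):
    o=readout.observe(); R=cv2.Rodrigues(np.array(o['ee_rot'],float))[0]; p=np.array(o['position'])
    y0=np.degrees(np.arctan2(R[1,0],R[0,0])); s=(R.T@(np.array([x,y,z])-p))/0.04
    print('pos',np.round(p,4),'yaw',round(y0,1),'shift units total',np.round(s,2),'turn units',None if yaw is None else round(-(yaw-y0)/4,2))
    print('tilt',np.round(R[:2,2],3),'q',np.round(o['joints'],2),'t',round(float(o['clock']),2),'w',round(float(o['width']),3),'F',np.round(o['force'],1),'g',round(float(o['gripper_force']),1))
E
python3 - <<'E'
from h import *
import pickle
D=pickle.load(open('d0.pkl','rb'))
for n in('top','scene'):
    d=D[n];P=cloud(d)[d['z_map']>0]
    for y0 in np.arange(-.3,.5,.05):
        q=P[(P[:,1]>y0)&(P[:,1]<y0+.05)&(P[:,0]>0.25)&(P[:,0]<.9)]
        print(n,round(y0,2),[ (zl,round(float(t[:,0].min()),3)) for zl in(.05,.12,.2,.3,.4) if len(t:=q[(q[:,2]>zl)&(q[:,2]<zl+.1)])>5])
to(.3,-.3,.25,0)
E
```

```text
top -0.3 []
top -0.25 []
top -0.2 [(0.05, 0.41), (0.12, 0.41)]
top -0.15 [(0.05, 0.409), (0.12, 0.41), (0.2, 0.411)]
top -0.1 [(0.05, 0.408), (0.12, 0.409), (0.2, 0.411), (0.3, 0.49)]
top -0.05 [(0.05, 0.408), (0.12, 0.409), (0.2, 0.41), (0.3, 0.505), (0.4, 0.659)]
top -0.0 [(0.05, 0.408), (0.12, 0.41), (0.2, 0.412)]
top 0.05 []
top 0.1 [(0.05, 0.512)]
top 0.15 [(0.05, 0.829), (0.12, 0.849)]
top 0.2 [(0.05, 0.829), (0.12, 0.85)]
top 0.25 []
top 0.3 []
top 0.35 [(0.05, 0.46), (0.12, 0.709), (0.2, 0.722), (0.3, 0.724)]
top 0.4 [(0.05, 0.46), (0.12, 0.553), (0.2, 0.546), (0.3, 0.504), (0.4, 0.503)]
top 0.45 [(0.05, 0.46), (0.12, 0.534), (0.2, 0.537), (0.3, 0.496), (0.4, 0.495)]
scene -0.3 []
scene -0.25 []
scene -0.2 [(0.05, 0.411), (0.12, 0.412), (0.2, 0.414), (0.3, 0.659)]
scene -0.15 [(0.05, 0.411), (0.12, 0.412), (0.2, 0.413), (0.3, 0.655), (0.4, 0.661)]
scene -0.1 [(0.05, 0.41), (0.12, 0.411), (0.2, 0.412), (0.3, 0.487), (0.4, 0.486)]
scene -0.05 [(0.05, 0.41), (0.12, 0.411), (0.2, 0.412), (0.3, 0.498), (0.4, 0.495)]
scene -0.0 [(0.05, 0.41), (0.12, 0.411), (0.2, 0.413)]
scene 0.05 []
scene 0.1 [(0.05, 0.515)]
scene 0.15 [(0.05, 0.832)]
scene 0.2 [(0.05, 0.832), (0.12, 0.852)]
scene 0.25 []
scene 0.3 []
scene 0.35 [(0.05, 0.462), (0.12, 0.71), (0.2, 0.724), (0.3, 0.724), (0.4, 0.71)]
scene 0.4 [(0.05, 0.461), (0.12, 0.562), (0.2, 0.723), (0.3, 0.507), (0.4, 0.507)]
scene 0.45 [(0.05, 0.461), (0.12, 0.536), (0.2, 0.538), (0.3, 0.497), (0.4, 0.497)]
pos [ 0.2653 -0.5654  0.2039] yaw 25.1 shift units total [ 3.6  -5.64 -1.14] turn units 6.28
tilt [-0.001  0.001] q [ 1.03  0.44  0.02  1.57 -0.01  1.13 -0.08] t 0.15 w 1.0 F [ 0.4 -0.4 -0.2] g 0.0
```

View pics/wrist0.png

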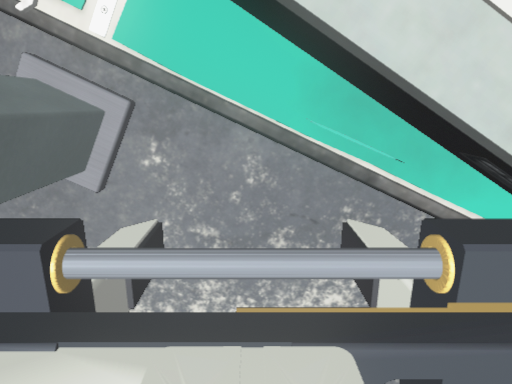

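```bash
python3 -m creep '[[0,0,-0.5,0,1],[0,0,-0.5,0,1],[0,0,-0.5,0,1],[0.4,-0.5,-0.5,0,1],[0.6,-0.7,-0.5,0,1],[0.6,-0.75,-0.4,0,1],[0.6,-0.75,0,0,1],[0.6,-0.75,0,0,1],[0.6,-0.75,0,0,1],[0.6,-0.75,0,0,1],[0.6,-0.75,0,0,1],[0.5,-0.6,0,0,1]]'; python3 -c "
from h import *
to(.40,.2,.30,77.6)"
```

```text
clock: 1.65
position: [0.3433, -0.2494, 0.3205]
ee_rot: [-3.066, -0.685, 0.0]
force: [-0.3, -0.6, -0.6]
width: 1.005
gripper_force: 0.0
pos [ 0.3433 -0.2494  0.3205] yaw 25.2 shift units total [ 6.06 -9.56  0.51] turn units -13.1
tilt [-0.  0.] q [ 0.68  0.03 -0.18  1.82  0.01  1.3  -0.63] t 1.65 w 1.005 F [-0.3 -0.6 -0.6] g 0.0
```

```bash
python3 -m creep '[[0.3,-0.5,0,0,1],[0.5,-0.8,0,0,1],[0.55,-0.87,0,0,1],[0.55,-0.87,0,0,1],[0.55,-0.87,0,0,1],[0.55,-0.87,0,0,1],[0.55,-0.87,0,0,1],[0.55,-0.87,0,0,1],[0.55,-0.87,0,0,1],[0.55,-0.87,0,0,1],[0.5,-0.8,0,0,1],[0.2,-0.3,0,0,1]]'; python3 -m creep '[[0,0,0,-1,1],[0,0,0,-1,1],[0,0,0,-1,1],[0,0,0,-1,1],[0,0,0,-1,1],[0,0,0,-1,1],[0,0,0,-1,1],[0,0,0,-1,1],[0,0,0,-1,1],[0,0,0,-1,1],[0,0,0,-1,1],[0,0,0,-1,1]]';  python3 -m creep '[[0,0,0,-1,1],[0,0,0,-0.1,1],[0,0,0,0,1]]'; python3 -c "
from h import *
to(.54,.2564,.15,77.6)"
```

```text
clock: 3.15
position: [0.3973, 0.1904, 0.3204]
ee_rot: [-3.065, -0.688, 0.001]
force: [1.1, -1.0, 0.5]
width: 1.001
gripper_force: 0.0
clock: 4.65
position: [0.3976, 0.188, 0.3203]
ee_rot: [2.521, 1.875, -0.001]
force: [-0.1, -0.3, -0.1]
width: 1.0
gripper_force: 0.0
clock: 5.03
position: [0.3977, 0.1881, 0.3204]
ee_rot: [2.451, 1.965, -0.0]
force: [1.2, 0.1, 0.2]
width: 0.999
gripper_force: 0.0
pos [0.3977 0.1881 0.3204] yaw 77.5 shift units total [2.44 3.1  4.26] turn units -0.04
tilt [-0. -0.] q [ 0.2   0.12 -0.84  1.75  0.09  1.31 -0.87] t 5.03 w 0.999 F [1.2 0.1 0.2] g 0.0
```

```bash
python3 -m creep '[[0.3,0.35,0.3,0,0.7],[0.4,0.5,0.7,0,0.7],[0.4,0.5,0.7,0,0.7],[0.4,0.5,0.7,0,0.7],[0.4,0.5,0.7,0,0.7],[0.4,0.5,0.7,0,0.7],[0.14,0.25,0.7,0,0.7],[0,0,0.4,0,0.7],[0,0,0,0,0.7]]'; python3 - <<'E'
from h import *
d=cap('wrist','w1.png'); to(.5396,.2564,.012)
P=cloud(d);Z=P[...,2]; m=(abs(P[...,0]-.54)<.03)&(abs(P[...,1]-.256)<.03)&(Z>.03)&(Z<.045)&(d['z_map']>0)
q=P[m]; print(len(q), cv2.minEnclosingCircle(q[:,:2].astype(np.float32)),q[:,2].max())
E
```

```text
clock: 6.15
position: [0.5388, 0.2562, 0.1236]
ee_rot: [-2.449, -1.967, 0.004]
force: [-0.7, 0.1, 0.2]
width: 0.7
gripper_force: 0.0
pos [0.5394 0.2566 0.1248] yaw 77.5 shift units total [-0.    0.01  2.82] turn units None
tilt [-0. -0.] q [-0.05  0.57 -0.72  1.69  0.43  1.04 -1.13] t 6.2 w 0.7 F [ 0.1 -0.2  0.1] g 0.0
398 ((0.5416961908340454, 0.25834086537361145), 0.01211617887020111) 0.03918858868711678
```

View pics/w1.png

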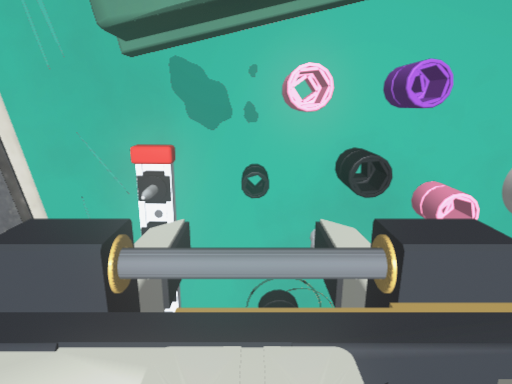

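```bash
python3 -m creep '[[0,0,0.5,0,0.7],[0,0,0.6,0,0.7],[0,0,0.6,0,0.7],[0,0,0.6,0,0.7],[0,0,0.5,0,0.7],[0,0,0,0,0.3],[0,0,0,0,0.1],[0,0,0,0,0.1],[0,0,0,0,0.1],[0,0,0,0,0.1]]' 25; python3 -m creep '[[0,0,-0.3,0,0.1],[0,0,-0.7,0,0.1],[0,0,-0.7,0,0.1],[0,0,-0.5,0,0.1],[0,0,0,0,0.1],[0,0,0,0,0.1]]'; cat >> h.py <<'E'
def circ(P,ok,cx,cy,zl,zh,r=.035):
    q=P[(np.hypot(P[...,0]-cx,P[...,1]-cy)<r)&(P[...,2]>zl)&(P[...,2]<zh)&ok]
    if len(q)<5: return None
    c,rad=cv2.minEnclosingCircle(q[:,:2].astype(np.float32)); return np.round([*c,2*rad,q[:,2].max(),len(q)],4)
posts=[(.4453,.2659),(.4363,.2186),(.4244,.1653),(.4136,.1212)]
def look(h,zb,fn=None):
    # held socket of height h with underside near zb, plus posts, all in the wrist camera
    d=cap('wrist',fn);P=cloud(d);ok=d['z_map']>0;o=readout.observe()['position']
    print('held',circ(P,ok,o[0],o[1],zb+h-.006,zb+h+.008))
    for k,(x,y) in enumerate(posts): print('post','abcd'[k],circ(P,ok,x,y,.034,.047,.018))
E
python3 - <<'E'
from h import *
look(.038,.08,'w2.png');to(.4453,.2659,.1)
E
```

```text
clock: 7.45
position: [0.5402, 0.2567, 0.0129]
ee_rot: [2.449, 1.967, 0.001]
force: [0.9, -0.2, 1.7]
width: 0.215
gripper_force: 25.0
clock: 8.2
position: [0.5396, 0.2561, 0.0997]
ee_rot: [2.45, 1.967, -0.002]
force: [-0.0, -0.8, -1.5]
width: 0.218
gripper_force: 25.0
held [5.423e-01 2.669e-01 3.740e-02 1.260e-01 1.060e+03]
post a [4.499e-01 2.691e-01 8.000e-03 4.500e-02 9.700e+01]
post b None
post c None
post d None
pos [0.5393 0.2561 0.0994] yaw 77.5 shift units total [-0.27 -2.35 -0.01] turn units None
tilt [-0.002 -0.001] q [-0.06  0.6  -0.71  1.72  0.45  0.99 -1.15] t 8.25 w 0.217 F [ 0.5  0.8 -0.2] g 25.0
```

View pics/w2.png

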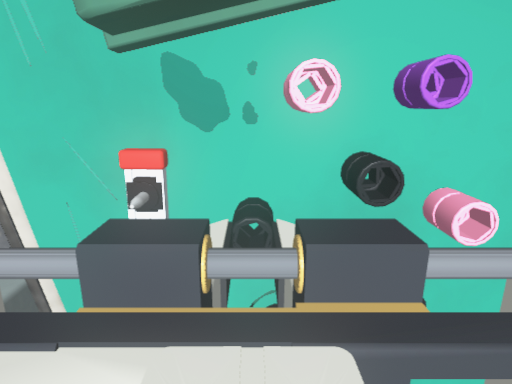

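```bash
cat >> h.py <<'E'
def look(h,zb,D,fn=None,pr=.014):
    d=cap('wrist',fn);P=cloud(d);ok=(d['z_map']>0);o=readout.observe()['position'];bk=ok&(d['pixels'].max(2)<75)
    # rim of the held socket: dark points near its top height
    q=P[(np.hypot(P[...,0]-o[0],P[...,1]-o[1])<D/2+.005)&(abs(P[...,2]-zb-h)<.004)&ok]
    R=cv2.Rodrigues(np.array(readout.observe()['ee_rot'],float))[0]; t=(q-o)@R
    print('held n',len(q),'tool x range',np.round(np.percentile(t[:,0],[0,2,98,100]),4),'tool y',np.round(np.percentile(t[:,1],[0,2,98,100]),4),'z',np.round(np.percentile(q[:,2],[50,99]),4))
    for k,(x,y) in enumerate(posts):
        c=circ(P,ok,x,y,.040,.047,pr)
        if c is not None: print('post','abcd'[k],c,'in tool',np.round((np.array([c[0],c[1],.04])-o)@R,4))
E
python3 - <<'E'
from h import *
look(.038,.087,.024)
d=cap('top','t2.png');P=cloud(d);ok=d['z_map']>0
print('top cam:',circ(P,ok,.54,.256,.118,.135,.02))
cv2.imwrite('pics/t2c.png',cv2.resize(d['pixels'][100:300,160:380],None,fx=3,fy=3))
E
```

```text
held n 651 tool x range [-0.0044 -0.0033  0.0133  0.0137] tool y [-0.0127 -0.0118  0.0117  0.0127] z [0.1233 0.1284]
post a [4.502e-01 2.687e-01 4.600e-03 4.480e-02 3.400e+01] in tool [-0.0069 -0.0896  0.0595]
top cam: None
```

View pics/t2c.png

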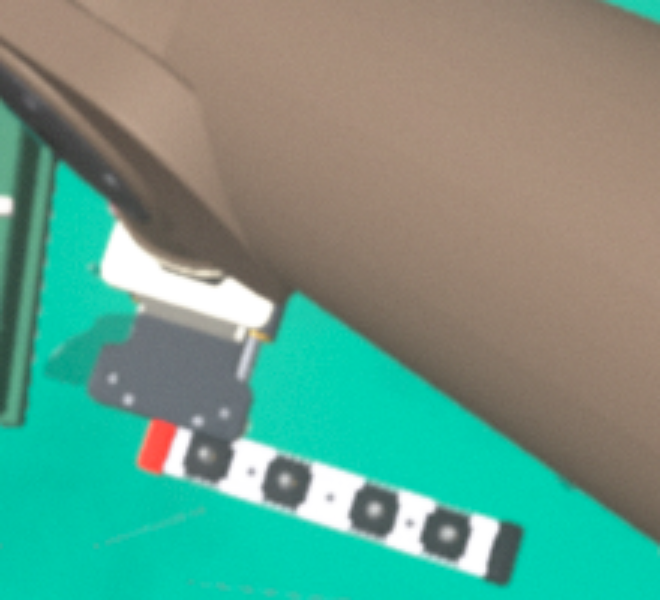

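```bash
python3 -m creep '[[-0.2,-0.3,0,0,0.1],[-0.25,-0.6,0,0,0.1],[-0.25,-0.7,0.1,0,0.1],[-0.25,-0.5,0.2,0,0.1],[-0.05,-0.2,0.2,0,0.1],[0,0,0,0,0.1],[0,0,0,0,0.1]]'; python3 - <<'E'
from h import *
o=readout.observe()['position']
look(.038,o[2]-.012,.024,'w3.png');to(.4453,.2659,.1)
E
```

```text
clock: 9.22
position: [0.4423, 0.2378, 0.0807]
ee_rot: [-2.45, -1.967, -0.001]
force: [-0.7, -0.0, -0.9]
width: 0.217
gripper_force: 25.0
held n 625 tool x range [-0.0041 -0.0033  0.0132  0.0136] tool y [-0.0126 -0.0118  0.0117  0.0126] z [0.1047 0.11  ]
post a [4.499e-01 2.693e-01 5.200e-03 4.600e-02 4.200e+01] in tool [0.0323 0.0005 0.0407]
post b [4.396e-01 2.225e-01 3.400e-03 4.340e-02 1.300e+01] in tool [-0.0156  0.0006  0.0407]
post c [4.263e-01 1.675e-01 4.400e-03 4.530e-02 3.700e+01] in tool [-0.0722 -0.0005  0.0406]
pos [0.4424 0.2379 0.0807] yaw 77.5 shift units total [ 0.7  -0.08 -0.48] turn units None
tilt [0.001 0.001] q [-0.05  0.49 -0.74  1.97  0.44  0.84 -1.24] t 9.28 w 0.216 F [-0.2 -0.3 -1.2] g 25.0
```

View pics/w3.png

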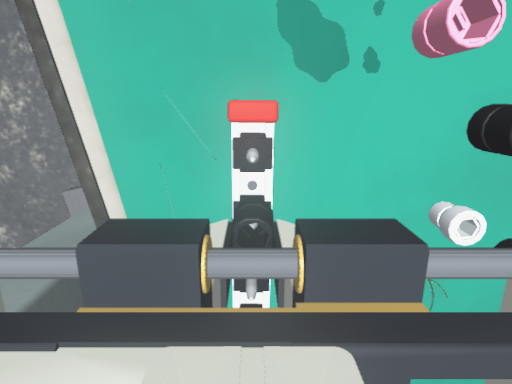

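```bash
python3 -m creep '[[0.3,0,0,0,0.1],[0.36,0,0,0,0.1],[0.1,0,0,0,0.1],[0,0,0,0,0.1],[0,0,0.2,0,0.1],[0,0,0.2,0,0.1],[0,0,0.2,0,0.1],[0,0,0.2,0,0.1],[0,0,0.1,0,0.1],[0,0,0,0,0.1]]'; python3 -c "
from h import *
to(.449,.269,.029)"
```

```text
clock: 10.52
position: [0.4478, 0.2671, 0.0442]
ee_rot: [-2.449, -1.967, 0.001]
force: [0.2, 0.2, -1.4]
width: 0.215
gripper_force: 25.0
pos [0.4478 0.2671 0.0442] yaw 77.5 shift units total [0.05 0.02 0.38] turn units None
tilt [-0. -0.] q [-0.14  0.57 -0.69  1.96  0.5   0.8  -1.33] t 10.53 w 0.215 F [ 0.2  0.2 -1.4] g 25.0
```

```bash
python3 -m creep '[[0,0,0.1,0,0.1],[0,0,0.1,0,0.1],[0,0,0.1,0,0.1],[0,0,0.08,0,0.1],[0,0,0,0,0.1],[0,0,0,0,0.1]]'; python3 -c "
from h import *
to(.449,.269,.029)"
```

```text
clock: 11.28
position: [0.448, 0.2672, 0.0293]
ee_rot: [2.449, 1.967, -0.0]
force: [0.3, -0.3, -0.0]
width: 0.219
gripper_force: 25.0
pos [0.448  0.2672 0.0293] yaw 77.5 shift units total [0.05 0.01 0.01] turn units None
tilt [-0. -0.] q [-0.15  0.59 -0.67  1.97  0.52  0.77 -1.35] t 11.28 w 0.219 F [ 0.3 -0.3 -0. ] g 25.0
```

```bash
python3 -m creep '[[0,0,0,0,0.5],[0,0,0,0,0.5],[0,0,0,0,0.5],[0,0,-0.4,0,0.5],[0,0,-0.8,0,0.5],[0,0,-0.8,0,0.5],[0,0,-0.5,0,0.6],[0,0,0,0,0.7]]'; python3 - <<'E'
from h import *
d=cap('wrist');P=cloud(d);print('s24',circ(P,d['z_map']>0,.448,.268,.046,.062,.02))
d=cap('top');P=cloud(d);print('s24 top',circ(P,d['z_map']>0,.445,.266,.046,.062,.02))
to(.555,.18,.13);to(.645,.1345,.13)
E
```

```text
clock: 12.28
position: [0.4489, 0.2681, 0.1316]
ee_rot: [2.449, 1.967, 0.006]
force: [0.2, -1.1, -0.0]
width: 0.662
gripper_force: 0.0
s24 [4.495e-01 2.687e-01 2.430e-02 5.510e-02 4.300e+02]
s24 top None
pos [0.448  0.2669 0.1294] yaw 77.5 shift units total [-1.54  3.08 -0.01] turn units None
tilt [ 0. -0.] q [-0.07  0.46 -0.77  1.87  0.39  0.96 -1.23] t 12.38 w 0.692 F [-0.5  0.2 -0.2] g 0.0
pos [0.448  0.2669 0.1294] yaw 77.5 shift units total [-2.17  5.52 -0.01] turn units None
tilt [ 0. -0.] q [-0.07  0.46 -0.77  1.87  0.39  0.96 -1.23] t 12.38 w 0.692 F [-0.5  0.2 -0.2] g 0.0
```

```bash
python3 -m creep '[[-0.1,0.25,0,0,0.7],[-0.2,0.5,0,0,0.7],[-0.2,0.5,0,0,0.7],[-0.2,0.5,0,0,0.7],[-0.2,0.5,0,0,0.7],[-0.2,0.5,0,0,0.7],[-0.2,0.5,0,0,0.7]]'; python3 -m creep '[[-0.2,0.5,0,0,0.7],[-0.2,0.5,0,0,0.7],[-0.2,0.5,0,0,0.7],[-0.2,0.5,0,0,0.7],[-0.17,0.27,0,0,0.7],[0,0,0,0,0.7],[0,0,0,0,0.7]]'; python3 - <<'E'
from h import *
d=cap('wrist');P=cloud(d);print('s30',circ(P,d['z_map']>0,.645,.1345,.036,.05,.03));cap('scene','s3.png')
to(.645,.1345,.015)
E
```

```text
clock: 13.25
position: [0.565, 0.1875, 0.1293]
ee_rot: [2.45, 1.967, 0.0]
force: [0.2, 0.1, -0.0]
width: 0.7
gripper_force: 0.0
clock: 14.12
position: [0.6433, 0.1317, 0.1294]
ee_rot: [-2.448, -1.968, 0.0]
force: [-0.0, 0.6, 0.8]
width: 0.7
gripper_force: 0.0
s30 [6.456e-01 1.353e-01 3.010e-02 4.360e-02 5.390e+02]
pos [0.6434 0.1318 0.1295] yaw 77.6 shift units total [0.07 0.03 2.86] turn units None
tilt [-0.  0.] q [ 0.14  0.65 -0.69  1.53  0.44  1.12 -0.86] t 14.22 w 0.701 F [ 0.4  0.1 -0.7] g 0.0
```

View pics/s3.png

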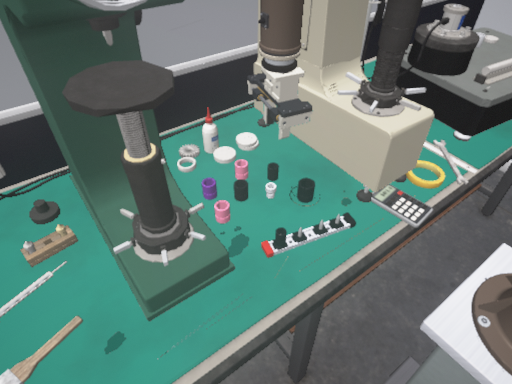

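```bash
python3 -m creep '[[0.05,0.02,0.3,0,0.7],[0,0,0.6,0,0.7],[0,0,0.6,0,0.7],[0,0,0.6,0,0.7],[0,0,0.5,0,0.7],[0,0,0.28,0,0.7],[0,0,0,0,0.4],[0,0,0,0,0.2],[0,0,0,0,0.2],[0,0,0,0,0.2]]' 25; python3 -m creep '[[0,0,-0.3,0,0.2],[0,0,-0.7,0,0.2],[0,0,-0.8,0,0.2],[0,0,-0.7,0,0.2],[0,0,0,0,0.2]]'; python3 - <<'E'
from h import *
o=readout.observe()['position']
look(.042,o[2]-.0145,.030)
# post b in robot frame: post a (.448,.2672) + top difference
to(.439,.2199,o[2])
E
```

```text
clock: 15.48
position: [0.6456, 0.1327, 0.0147]
ee_rot: [2.449, 1.967, 0.001]
force: [0.8, 0.2, -0.7]
width: 0.314
gripper_force: 0.0
clock: 16.1
position: [0.6467, 0.1335, 0.1173]
ee_rot: [2.448, 1.966, 0.007]
force: [0.9, -0.0, -2.8]
width: 0.285
gripper_force: 25.0
held n 895 tool x range [-0.0025 -0.0013  0.0177  0.0183] tool y [-0.0161 -0.0144  0.0153  0.0164] z [0.1427 0.1481]
pos [0.6458 0.1329 0.1154] yaw 77.5 shift units total [ 1.01 -5.52 -0.06] turn units None
tilt [0.002 0.   ] q [ 0.14  0.67 -0.68  1.54  0.46  1.09 -0.87] t 16.15 w 0.283 F [-1.1 -0.5 -2.4] g 25.0
```

```bash
python3 -m creep '[[0,-0.3,0,0,0.2],[0,-0.6,0,0,0.2],[0,-0.6,0,0,0.2],[0.05,-0.6,0,0,0.2],[0.05,-0.6,0,0,0.2],[0.05,-0.6,0,0,0.2],[0.05,-0.6,0.1,0,0.2],[0.06,-0.6,0.2,0,0.2],[0,-0.6,0.2,0,0.2],[0,-0.4,0.2,0,0.2],[0,0,0.1,0,0.2],[0,0,0,0,0.2]]'; python3 - <<'E'
from h import *
o=readout.observe()['position']
look(.042,o[2]-.0145,.030)
to(.439,.2199,.0305)
E
```

```text
clock: 17.65
position: [0.4332, 0.19, 0.0818]
ee_rot: [2.45, 1.967, -0.0]
force: [-0.1, -0.6, -1.5]
width: 0.284
gripper_force: 25.0
held n 912 tool x range [-0.0036 -0.0023  0.0167  0.017 ] tool y [-0.0167 -0.0153  0.0153  0.0164] z [0.1074 0.1128]
post a [4.492e-01 2.689e-01 1.950e-02 4.670e-02 9.200e+01] in tool [ 0.0803 -0.0017  0.042 ]
post b [4.385e-01 2.190e-01 2.500e-03 4.460e-02 4.100e+01] in tool [ 0.0293 -0.0013  0.042 ]
post d [4.161e-01 1.236e-01 4.900e-03 4.470e-02 3.600e+01] in tool [-0.0687 -0.0025  0.042 ]
pos [0.4335 0.1901 0.082 ] yaw 77.5 shift units total [ 0.76 -0.03  1.29] turn units None
tilt [0. 0.] q [ 0.05  0.45 -0.75  2.03  0.42  0.81 -1.17] t 17.7 w 0.287 F [ 0.8  0.6 -0.9] g 25.0
```

```bash
python3 -m creep '[[0.3,-0.03,0,0,0.2],[0.3,0,0,0,0.2],[0.11,0,0,0,0.2],[0,0,0,0,0.2],[0,0,0.2,0,0.2],[0,0,0.2,0,0.2],[0,0,0.2,0,0.2],[0,0,0.2,0,0.2],[0,0,0.1,0,0.2],[0,0,0,0,0.2]]'; python3 -c "
from h import *
to(.439,.2199,.0305)"
```

```text
clock: 18.95
position: [0.4374, 0.2182, 0.0458]
ee_rot: [-2.449, -1.967, 0.001]
force: [-1.2, 0.1, -1.7]
width: 0.286
gripper_force: 25.0
pos [0.4374 0.2182 0.0458] yaw 77.5 shift units total [0.05 0.03 0.38] turn units None
tilt [-0.001 -0.   ] q [-0.04  0.53 -0.71  2.03  0.49  0.76 -1.27] t 18.95 w 0.286 F [-1.2  0.1 -1.7] g 25.0
```

Engaged without force; finish seating, release, and go toward socket_36.

```bash
python3 -m creep '[[0,0,0.1,0,0.2],[0,0,0.1,0,0.2],[0,0,0.1,0,0.2],[0,0,0.08,0,0.2],[0,0,0,0,0.2],[0,0,0,0,0.5],[0,0,0,0,0.6],[0,0,0,0,0.6]]';  python3 -m creep '[[0,0,-0.4,0,0.6],[0,0,-0.8,0,0.6],[0,0,-0.8,0,0.6],[0,0,-0.5,0,0.8],[0,0,0,0,0.8]]'; python3 - <<'E'
from h import *
d=cap('wrist');P=cloud(d);print('s30',circ(P,d['z_map']>0,.438,.219,.050,.066,.022));
to(.634,.2462,.13)
E
```

```text
clock: 19.95
position: [0.4376, 0.2183, 0.0309]
ee_rot: [-2.449, -1.967, -0.0]
force: [-0.6, -0.4, -0.1]
width: 0.557
gripper_force: 0.0
clock: 20.58
position: [0.4386, 0.219, 0.133]
ee_rot: [2.449, 1.966, 0.006]
force: [0.7, 1.1, -0.3]
width: 0.766
gripper_force: 0.0
s30 [4.382e-01 2.209e-01 3.000e-02 5.900e-02 6.280e+02]
pos [0.438  0.2184 0.1318] yaw 77.5 shift units total [1.74 4.63 0.05] turn units None
tilt [0.002 0.   ] q [ 0.04  0.41 -0.79  1.94  0.36  0.93 -1.15] t 20.62 w 0.781 F [0.3 0.8 1.1] g 0.0
```

```bash
python3 -m creep '[[0.1,0.3,0,0,0.8],[0.18,0.5,0,0,0.8],[0.18,0.5,0,0,0.8],[0.18,0.5,0,0,0.8],[0.18,0.5,0,0,0.8],[0.18,0.5,0,0,0.8],[0.18,0.5,0,0,0.8],[0.18,0.5,0,0,0.8],[0.18,0.5,0,0,0.8],[0.2,0.33,0,0,0.8],[0,0,0,0,0.8],[0,0,0,0,0.8]]'; python3 - <<'E'
from h import *
d=cap('wrist');P=cloud(d);print('s36',circ(P,d['z_map']>0,.634,.2465,.040,.054,.03));
to(.634,.2462,.017)
E
```

```text
clock: 22.12
position: [0.6328, 0.2461, 0.13]
ee_rot: [-2.449, -1.967, 0.002]
force: [-0.4, 1.0, 0.0]
width: 0.803
gripper_force: 0.0
s36 [6.340e-01 2.471e-01 3.600e-02 4.740e-02 7.600e+02]
pos [0.6328 0.2461 0.1303] yaw 77.6 shift units total [0.01 0.03 2.83] turn units None
tilt [-0.001 -0.001] q [-0.04  0.68 -0.69  1.47  0.46  1.15 -1.02] t 22.18 w 0.797 F [-1.   0.8 -0.1] g 0.0
```

```bash
python3 -m creep '[[0,0.02,0.3,0,0.8],[0,0,0.6,0,0.8],[0,0,0.6,0,0.8],[0,0,0.6,0,0.8],[0,0,0.5,0,0.8],[0,0,0.23,0,0.8],[0,0,0,0,0.5],[0,0,0,0,0.25],[0,0,0,0,0.25],[0,0,0,0,0.25],[0,0,0,0,0.25]]' 28; python3 -m creep '[[0,0,-0.3,0,0.25],[0,0,-0.7,0,0.25],[0,0,-0.8,0,0.25],[0,0,-0.7,0,0.25],[0,0,0,0,0.25]]'; python3 - <<'E'
from h import *
o=readout.observe()['position']
look(.046,o[2]-.017,.036)
to(.426,.1657,o[2])
E
```

```text
clock: 23.55
position: [0.6344, 0.2463, 0.0181]
ee_rot: [2.449, 1.967, 0.001]
force: [-0.5, -0.4, 2.0]
width: 0.348
gripper_force: 28.0
clock: 24.18
position: [0.6355, 0.2471, 0.1207]
ee_rot: [2.449, 1.966, 0.007]
force: [0.1, 0.3, -2.6]
width: 0.348
gripper_force: 28.0
held n 1112 tool x range [-0.0018 -0.0007  0.019   0.0196] tool y [-0.0195 -0.0175  0.0182  0.0196] z [0.1476 0.1532]
post a [4.502e-01 2.668e-01 2.120e-02 4.700e-02 1.430e+02] in tool [-0.0199 -0.1846  0.0784]
post b [4.335e-01 2.119e-01 7.300e-03 4.700e-02 2.500e+01] in tool [-0.0771 -0.1891  0.0783]
pos [0.6346 0.2463 0.1187] yaw 77.5 shift units total [-3.09 -4.66 -0.06] turn units None
tilt [0.002 0.001] q [-0.04  0.7  -0.69  1.48  0.47  1.13 -1.03] t 24.23 w 0.347 F [-0.  -0.3 -4.2] g 28.0
```

```bash
python3 -m creep '[[-0.2,-0.25,0,0,0.25],[-0.4,-0.5,0,0,0.25],[-0.4,-0.5,0,0,0.25],[-0.4,-0.5,0,0,0.25],[-0.4,-0.5,0,0,0.25],[-0.4,-0.5,0,0,0.25],[-0.4,-0.5,0,0,0.25],[-0.4,-0.5,0.1,0,0.25],[-0.4,-0.45,0.2,0,0.25],[-0.3,-0.3,0.2,0,0.25],[-0.14,-0.16,0.2,0,0.25],[0,0,0.1,0,0.25]]';python3 -m creep '[[0,0,0,0,0.25]]'; python3 - <<'E'
from h import *
o=readout.observe()['position']
look(.046,o[2]-.018,.036)
to(.426,.1657,.0341)
E
```

```text
clock: 25.72
position: [0.4181, 0.1357, 0.0849]
ee_rot: [-2.45, -1.967, 0.002]
force: [0.3, -0.8, -2.2]
width: 0.347
gripper_force: 28.0
clock: 25.85
position: [0.4194, 0.1367, 0.0855]
ee_rot: [-2.449, -1.967, -0.0]
force: [0.8, -1.0, -2.5]
width: 0.345
gripper_force: 28.0
held n 1193 tool x range [-0.0033 -0.0019  0.0179  0.0188] tool y [-0.0201 -0.0182  0.0185  0.0201] z [0.1123 0.1165]
post a [4.480e-01 2.621e-01 1.910e-02 4.690e-02 1.010e+02] in tool [0.1284 0.0007 0.0458]
post b [4.385e-01 2.187e-01 2.600e-02 4.690e-02 1.200e+02] in tool [0.0839 0.0008 0.0457]
post c [4.263e-01 1.670e-01 5.200e-03 4.520e-02 4.200e+01] in tool [0.0308 0.0001 0.0457]
post d [4.160e-01 1.236e-01 4.500e-03 4.500e-02 2.500e+01] in tool [-0.0138 -0.0006  0.0457]
pos [0.4196 0.1369 0.0857] yaw 77.5 shift units total [0.74 0.   1.29] turn units None
tilt [0.    0.001] q [ 0.18  0.41 -0.78  2.1   0.4   0.79 -1.06] t 25.9 w 0.351 F [ 0.  -0.5 -1.8] g 28.0
```

```bash
python3 -m creep '[[0.3,0,0,0,0.25],[0.3,0,0,0,0.25],[0.15,0,0,0,0.25],[0,0,0,0,0.25],[0,0,0.2,0,0.25],[0,0,0.2,0,0.25],[0,0,0.2,0,0.25],[0,0,0.2,0,0.25],[0,0,0.1,0,0.25],[0,0,0,0,0.25]]'; python3 -c "
from h import *
to(.426,.1657,.0341)"
```

```text
clock: 27.15
position: [0.4254, 0.1656, 0.0494]
ee_rot: [-2.449, -1.967, 0.001]
force: [-0.3, 0.0, -1.8]
width: 0.35
gripper_force: 28.0
pos [0.4254 0.1656 0.0494] yaw 77.5 shift units total [0.01 0.02 0.38] turn units None
tilt [-0.001 -0.   ] q [ 0.07  0.48 -0.73  2.1   0.48  0.73 -1.18] t 27.15 w 0.35 F [-0.3  0.  -1.8] g 28.0
```

```bash
python3 -m creep '[[0,0,0.1,0,0.25],[0,0,0.1,0,0.25],[0,0,0.1,0,0.25],[0,0,0.09,0,0.25],[0,0,0,0,0.25],[0,0,0,0,0.5],[0,0,0,0,0.7],[0,0,0,0,0.7]]';  python3 -m creep '[[0,0,-0.4,0,0.7],[0,0,-0.8,0,0.7],[0,0,-0.8,0,0.7],[0,0,-0.5,0,0.85],[0,0,0,0,0.85]]'; python3 - <<'E'
from h import *
d=cap('wrist');P=cloud(d);print('s36',circ(P,d['z_map']>0,.426,.166,.054,.07,.022));
to(.5348,.1153,.13)
E
```

```text
clock: 28.15
position: [0.4257, 0.1657, 0.0342]
ee_rot: [2.449, 1.967, 0.0]
force: [0.0, -0.3, -0.4]
width: 0.624
gripper_force: 0.0
clock: 28.78
position: [0.4266, 0.1663, 0.1363]
ee_rot: [2.449, 1.966, 0.005]
force: [-0.5, -0.4, 0.4]
width: 0.835
gripper_force: 0.0
s36 [4.254e-01 1.669e-01 3.600e-02 6.300e-02 8.500e+02]
pos [0.426  0.1658 0.1351] yaw 77.5 shift units total [-0.64  2.93  0.13] turn units None
tilt [0.002 0.   ] q [ 0.17  0.36 -0.82  2.01  0.33  0.91 -1.04] t 28.82 w 0.842 F [-0.  -0.3  0.2] g 0.0
```

```bash
python3 -m creep '[[-0.1,0.3,0,0,0.85],[-0.12,0.5,0,0,0.85],[-0.12,0.5,0,0,0.85],[-0.12,0.5,0,0,0.85],[-0.12,0.5,0,0,0.85],[-0.06,0.5,0,0,0.85],[0,0.13,0.1,0,0.85],[0,0,0,0,0.85],[0,0,0,0,0.85]]'; python3 - <<'E'
from h import *
d=cap('wrist');P=cloud(d);print('s42',circ(P,d['z_map']>0,.535,.1155,.044,.058,.035));
to(.5348,.1155,.02)
E
```

```text
clock: 29.95
position: [0.5338, 0.1158, 0.1301]
ee_rot: [-2.448, -1.968, 0.001]
force: [0.5, -0.2, 0.4]
width: 0.848
gripper_force: 0.0
s42 [5.350e-01 1.158e-01 4.240e-02 5.110e-02 1.001e+03]
pos [0.5338 0.1158 0.1302] yaw 77.6 shift units total [-0.    0.03  2.75] turn units None
tilt [-0. -0.] q [ 0.23  0.5  -0.75  1.81  0.4   0.99 -0.9 ] t 30.0 w 0.85 F [ 0.2  0.8 -0.3] g 0.0
```

```bash
python3 -m creep '[[0,0.02,0.3,0,0.85],[0,0,0.6,0,0.85],[0,0,0.6,0,0.85],[0,0,0.6,0,0.85],[0,0,0.45,0,0.85],[0,0,0.2,0,0.85],[0,0,0,0,0.5],[0,0,0,0,0.3],[0,0,0,0,0.3],[0,0,0,0,0.3],[0,0,0,0,0.3]]' 30; python3 -m creep '[[0,0,-0.3,0,0.3],[0,0,-0.7,0,0.3],[0,0,-0.8,0,0.3],[0,0,-0.7,0,0.3],[0,0,0,0,0.3]]'; python3 - <<'E'
from h import *
o=readout.observe()['position']
look(.050,o[2]-.020,.042)
to(.415,.122,o[2])
E
```

```text
clock: 31.38
position: [0.5354, 0.1152, 0.0204]
ee_rot: [2.449, 1.967, 0.0]
force: [-1.1, 0.4, 2.9]
width: 0.424
gripper_force: 30.0
clock: 32.0
position: [0.5365, 0.1158, 0.1224]
ee_rot: [2.448, 1.966, 0.006]
force: [0.4, 0.7, -3.4]
width: 0.424
gripper_force: 30.0
held n 1589 tool x range [-0.0191 -0.0178  0.0215  0.022 ] tool y [-0.0228 -0.0208  0.021   0.023 ] z [0.1507 0.1559]
post a [4.497e-01 2.670e-01 2.180e-02 4.700e-02 2.570e+02] in tool [ 0.1297 -0.1169  0.0807]
post b [4.375e-01 2.183e-01 2.590e-02 4.700e-02 1.840e+02] in tool [ 0.0795 -0.1183  0.0807]
post c [4.219e-01 1.663e-01 2.450e-02 4.700e-02 1.800e+02] in tool [ 0.0253 -0.1222  0.0807]
post d [4.167e-01 1.231e-01 5.700e-03 4.500e-02 3.100e+01] in tool [-0.018  -0.118   0.0807]
pos [0.5356 0.1151 0.1209] yaw 77.5 shift units total [-0.48 -2.98 -0.04] turn units None
tilt [0.002 0.   ] q [ 0.23  0.51 -0.75  1.82  0.41  0.97 -0.91] t 32.05 w 0.422 F [-0.4 -0.4 -3.3] g 30.0
```

```bash
python3 -m creep '[[-0.1,-0.25,0,0,0.3],[-0.2,-0.5,0,0,0.3],[-0.25,-0.5,0,0,0.3],[-0.25,-0.5,0,0,0.3],[-0.25,-0.5,0.15,0,0.3],[-0.2,-0.5,0.25,0,0.3],[-0.13,-0.23,0.25,0,0.3],[0,0,0.2,0,0.3],[0,0,0,0,0.3],[0,0,0,0,0.3]]'; python3 - <<'E'
from h import *
o=readout.observe()['position']
look(.050,o[2]-.0205,.042)
to(.415,.122,.0364)
E
```

```text
clock: 33.3
position: [0.4077, 0.0875, 0.0862]
ee_rot: [-2.449, -1.967, -0.001]
force: [0.1, 0.8, -2.9]
width: 0.427
gripper_force: 30.0
held n 1613 tool x range [-0.0197 -0.0185  0.0208  0.0214] tool y [-0.0233 -0.0212  0.0211  0.0233] z [0.1145 0.119 ]
post b [4.338e-01 2.118e-01 2.280e-02 4.690e-02 1.010e+02] in tool [ 0.127  -0.0014  0.0464]
post c [4.245e-01 1.653e-01 2.800e-02 4.690e-02 1.080e+02] in tool [ 0.0796 -0.0004  0.0464]
post d [4.159e-01 1.234e-01 5.100e-03 4.480e-02 4.200e+01] in tool [0.0369 0.0002 0.0463]
pos [0.4077 0.0874 0.0863] yaw 77.5 shift units total [ 0.88 -0.01  1.25] turn units None
tilt [0.001 0.001] q [ 0.31  0.37 -0.79  2.15  0.38  0.76 -0.95] t 33.35 w 0.424 F [-0.2  0.1 -2.7] g 30.0
```

```bash
python3 -m creep '[[0.3,0,0,0,0.3],[0.35,0,0,0,0.3],[0.23,0,0,0,0.3],[0,0,0,0,0.3],[0,0,0.2,0,0.3],[0,0,0.2,0,0.3],[0,0,0.2,0,0.3],[0,0,0.2,0,0.3],[0,0,0.1,0,0.3],[0,0,0,0,0.3]]'; python3 -c "
from h import *
to(.415,.122,.0364)"
```

```text
clock: 34.6
position: [0.4143, 0.1214, 0.0498]
ee_rot: [-2.449, -1.967, 0.001]
force: [0.2, -0.2, -3.1]
width: 0.425
gripper_force: 30.0
pos [0.4143 0.1214 0.0498] yaw 77.5 shift units total [0.02 0.01 0.34] turn units None
tilt [-0.001 -0.   ] q [ 0.17  0.45 -0.74  2.16  0.47  0.7  -1.1 ] t 34.6 w 0.425 F [ 0.2 -0.2 -3.1] g 30.0
```

```bash
python3 -m creep '[[0,0,0.1,0,0.3],[0,0,0.1,0,0.3],[0,0,0.1,0,0.3],[0,0,0.04,0,0.3],[0,0,0,0,0.3],[0,0,0,0,0.6],[0,0,0,0,0.75],[0,0,0,0,0.75]]';  python3 -m creep '[[0,0,-0.4,0,0.75],[0,0,-0.8,0,0.75],[0,0,-0.8,0,0.75],[0,0,-0.8,0,0.85],[0,0,-0.8,0,0.85],[0,0,-0.8,0,0.85],[0.5,-0.3,-0.6,0,0.85],[0.5,-0.8,0,0,0.85],[0,-0.8,0,0,0.85],[0,-0.5,0,0,0.85],[0,0,0,0,0.85]]'; python3 - <<'E'
from h import *
to(.4,.1,.3)
for n in('top','scene'):
    d=cap(n,n+'9.png');P=cloud(d);ok=d['z_map']>0
    for (x,y),D,h in zip(posts,(.024,.030,.036,.042),(.038,.042,.046,.050)):
        print(n,circ(P,ok,x,y,.016+h-.006,.016+h+.008,D/2+.005),'want z',.016+h,'from post',x,y)
    print('chrome',circ(P,ok,.5895,.1823,.03,.045,.025))
im=cv2.imread('pics/scene9.png');cv2.imwrite('pics/s9.png',cv2.resize(im[130:280,200:400],None,fx=4,fy=4))
E
```

```text
clock: 35.6
position: [0.4148, 0.1214, 0.0367]
ee_rot: [2.449, 1.967, 0.001]
force: [0.0, 0.4, 0.2]
width: 0.704
gripper_force: 0.0
clock: 36.98
position: [0.3288, 0.1811, 0.2371]
ee_rot: [2.447, 1.967, 0.001]
force: [-0.1, 0.0, 0.3]
width: 0.85
gripper_force: 0.0
pos [0.3288 0.1811 0.2371] yaw 77.6 shift units total [-1.6   2.18 -1.57] turn units None
tilt [ 0.002 -0.001] q [ 0.31  0.07 -0.97  2.01  0.07  1.09 -0.91] t 36.98 w 0.85 F [-0.1  0.   0.3] g 0.0
top [4.472e-01 2.665e-01 2.350e-02 5.600e-02 8.400e+01] want z 0.054 from post 0.4453 0.2659
top [4.362e-01 2.184e-01 2.980e-02 6.010e-02 1.270e+02] want z 0.058 from post 0.4363 0.2186
top None want z 0.062 from post 0.4244 0.1653
top None want z 0.066 from post 0.4136 0.1212
chrome [5.895e-01 1.822e-01 2.760e-02 3.870e-02 1.400e+02]
scene [4.490e-01 2.703e-01 2.540e-02 5.740e-02 7.200e+01] want z 0.054 from post 0.4453 0.2659
scene [4.388e-01 2.230e-01 3.070e-02 6.210e-02 1.020e+02] want z 0.058 from post 0.4363 0.2186
scene [4.248e-01 1.646e-01 4.490e-02 6.830e-02 1.390e+02] want z 0.062 from post 0.4244 0.1653
scene [4.156e-01 1.247e-01 4.290e-02 6.960e-02 1.570e+02] want z 0.066 from post 0.4136 0.1212
chrome [5.921e-01 1.871e-01 2.870e-02 4.000e-02 8.000e+01]
```

View pics/s9.png

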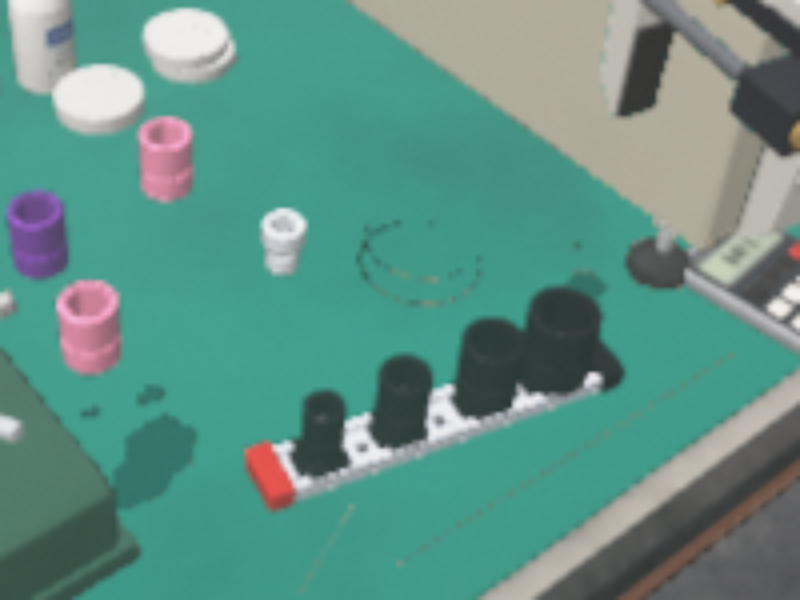

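The picture shows the four sockets upright on the rail, in order of size from the red cap (crop: 24 mm at (322,430), 42 mm at (562,340)). The chrome socket at (283,240) hasn't moved, and the arm is clear.

```bash
python3 -c "
from h import *
print(sign_off())"
```

```text
the job is handed in; nothing more can be done
None
```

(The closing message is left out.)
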